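# Rock the V locating block free from its drawer tray

### The arm

A 6-joint arm with a two-finger parallel gripper is mounted at the origin on the work surface. World frame = base frame: x ahead of the robot, y to its left, z up, the work surface at z = 0. Lengths are in mm, angles in rad, forces in N, time in s.
With the tool pointing down it reaches from about 275 to 850 mm from the base axis. Payload 5.2 kg.
Tool frame: the origin (TCP) lies between the finger pads; the fingertips stand 11 mm ahead of it and the grasp point (between the pads) lies 8 mm behind it; z points along the fingers, y is the line along which they close (so a half turn about z gives the same grasp; the last joint's range is limited). The gripper opens to 85 mm and grips with 20 to 120 N. Pads are 22 mm wide; open, the fingers measure 114 mm over their backs; the gripper's body (76 mm by 85 mm) begins 54 mm behind the grasp point. The pads swing forward as they close: fully open they stand 13 mm farther back than shut.
Start: joints at [0.915, 0.259, 1.535, -0, 1.348, -0.203], TCP at [240.597, 494.589, 242.31] pointing down, gripper open.
Joint ranges: [-3.14, 3.14], [-0.91, 2.08], [0.19, 2.58], [-1.22, 4.36], [0.22, 2.71], [-3.12, 3.12]. Speed limits (rad/s): [2.57, 2.57, 3.14, 3.14, 3.14, 3.14].

### API

Orientations are given as a unit quaternion [w, x, y, z].
In Python, from cell import env, optics, sign_off gives the robot as it stands. The module is installed in compiled form; this text tells all that it offers.
- The arm moves only by the tool move_arm, never from a script. Its argument "plan" is one flat list of numbers, 5 for each row, row after row: the shift along the tool's x, y, z in mm, then the turn about the tool's z in degrees, then the closure, from -1 (fully open) to 1 (shut). A call has 1 to 20 rows; each row is the pose to reach, as a shift and turn from the pose commanded when the call began, along the tool's axes at that moment; what a row does not reach only later rows make up. A row lasts 1/8 s, in which the tool goes at most 62.5 mm and 10.7 degrees, less where a joint would pass 70% of its speed; a pose out of reach is approached as far as the arm can. A call with a gripper value outside its range is refused whole. The fingers move at their own pace and stop on an object; "grip_force" is the grip in N (left out, the last holds). Time passes only in rows, so rows that repeat a pose let the fingers close. It gives the time, the measured TCP pose, the force, the opening and the grip force at its end, in the units of the state.
- env.read_state(): the state, without advancing time (a new reading comes with each control period).
- optics.camera(name): name is "scene" or "top"; returns a dict with "color" (480x640x3 uint8, red, green, blue), "z_map" (480x640 float32, mm along the optical axis (not along the pixel's ray), 0 where there is no reading), "fx", "fy", "cx", "cy" (pixels), "pose" (4x4, takes a point from camera to world coordinates). Camera axes: x right, y down, z forward; pixel columns grow to the right and rows downward; lengths in mm; the calibration is good to about 2 mm. A picture is of the moment at which its call begins.
- sign_off(): hands the job in; it is judged then, once.
The state is a dict: "time_s": time; "qpos": joint angles; "joint_velocities": joint speeds; "effort": joint torques, N m; "tcp_pos": TCP position; "eef_rot": TCP orientation; "contact_force": force on the tool from outside, world axes, zero at the start; "moment": the same for the moment, N m; "width": opening from 0.0 (shut) to 1.0 (fully open); "grasp_force": force on a finger pad.
Only numpy, scipy, OpenCV 4.12 (cv2) and the standard library are available. Lean on these libraries where they do the work, as an engineer would, in place of code of your own. Each camera call takes 0.05 s, during which the arm holds its last target. There are 200 camera calls.

### The job

Pull the top drawer of the tool chest fully open by its handle. The locating block with the V notch in its top sits so tight in the loose tray that a straight pull would bring the tray up with it: take it by its two ends and rock it side to side along its slot, easing it up a little with every rock until it comes free, while the tray stays down on the drawer floor, the two other blocks stay seated and the other things stay where they are. Finish while holding the V block upright and still just clear above its own slot, about a centimetre over the tray and touching nothing but your fingers, with the drawer left open.

Things in the scene. Friction and masses are not known exactly. Their poses are not given: they have to be found in the camera images.
- chest_front (a point): Middle of the front edge of the top of the blue steel tool chest, 200 mm above the bench. The chest is 250 deep (x) x 300 wide (y) x 200 mm high, fixed on the bench, two grey-fronted drawers one above the other. x points to the chest's back (drawers pull out along -x), y left for someone facing the fronts, z up.
- chest_drawer0 (a joint): How far the top drawer is open, m: 0 shut (the start), 0.174 at its stop. Runs along the chest's -x, about 1 N friction, stays where left. Its front is 15 mm thick, its upper edge 190 mm above the bench. Inside it is 258 mm wide and 205 mm long; floor 110 mm, side rims 178 mm above the bench.
- chest_drawer0_handle (a point): Middle of the top drawer's handle: level steel bar, 11 mm thick, 120 mm long along the chest's y, axis 35 mm in front of the drawer's front and 162 mm above the bench (38 mm below the chest's top). Moves with the drawer. Can be pinched from above: 29 mm free between bar and front, open space before it.
- tray: Loose black plastic tray in the top drawer, 201 x 254 mm, base 8 mm thick, 0.5 to 0.7 kg, 2 mm of play all round. Origin: on its underside below the front slot's centre, 110 mm above the bench; axes as the chest's. Along its middle runs a slot block 66 mm wide (y), top 24 mm above the underside, with three cross slots. Weight with two blocks in it: 7 to 9 N.
- slot0 (a point): Centre of the mouth of the front slot (nearest the handle), level with the slot block's top, 24 mm above the tray's underside. Slots lie along y, 47.5 mm long, 16 mm deep (floor 8 mm above the tray's underside), at tray x = 0, 36, 72 mm, y = 0. Sprung white nylon cheeks on the long sides (16 N each, 1.5 mm inward travel) hold a block with 16 to 23 N of friction.
- slot1 (a point): The same point of the middle slot, a like slot 36 mm behind the front one.
- slot2 (a point): The same point of the rear slot, a like slot 72 mm behind the front one.
- v_block: Block to take: aluminium, 44 long (y, along the slot) x 14 thick (x) x 62 mm high, 0.1 kg, V notch 28 wide and 14 mm deep in its top. Foot on a slot's floor, 46 mm show above the slot block; 1.75 mm play at each end. Foot's ends relieved 7 mm along y, 4 mm high. Grip its flat ends (y = +-22 mm). Origin: centre of the foot's underside, axes as the tray's. In any of the three slots.
- flat_block: Locating block of the same size with a plain flat top, in another slot; leave it seated. Origin: centre of the underside of its foot.
- pin_block: Locating block of the same length and thickness, body 46 mm high with a round steel pin 12 mm thick and 16 mm high on top, in the third slot; leave it seated. Origin: centre of the underside of its foot.
- bearing: Steel ball bearing, ring 62 mm across, 16 mm high, lying loose on the chest's top near the front edge. Leave alone. Origin: centre of its underside.
- spanner: Steel spanner 190 mm long lying on the bench to the robot's left. Leave alone. Origin: middle of its underside.

How it is judged (in metres and radians):
On the way, in this order (a step that is already met when the one before it is completed fails the run):
1. the top drawer is pulled fully open (at least 160 of 174 mm) with the V block still seated (value of joint chest_drawer0 above 0.16 m and z of v_block in the frame of tray below 0.0105 m), for 0.2 s.
2. the V block, its foot still in the slot, leans to one side (left) by 0.03 rad or more (angle between v_block's own y axis and vertical above 1.6008 rad and z of v_block in the frame of tray below 0.024 m), for 0.02 s.
3. then it leans to the other side (right) by 0.03 rad or more, its foot still in the slot (angle between v_block's own y axis and vertical below 1.5408 rad and z of v_block in the frame of tray below 0.024 m), for 0.02 s.
4. the V block is out of its slot, held by the fingers and clear of the tray (z of v_block in the frame of tray above 0.0255 m and contact force between v_block and tray below 0.3 N and contact force between the fingers and v_block above 1 N), for 0.1 s.
At the end, for the whole second after the job is handed in: Drawer open 145 mm or more; V block in the fingers, foot 3 to 30 mm above the slot block and within 15 mm of its slot's centre, within 8 degrees of upright, still, touching neither tray nor blocks; tray within 3 mm of the drawer floor; other two blocks seated within 2.5 mm (value of joint chest_drawer0 above 0.145 m and contact force between the fingers and v_block above 1 N and contact force between v_block and tray below 0.3 N and contact force between v_block and flat_block below 0.3 N and contact force between v_block and pin_block below 0.3 N and z of v_block in the frame of tray between 0.027 and 0.054 m and (horizontal distance between v_block and slot0 below 0.015 m or horizontal distance between v_block and slot1 below 0.015 m or horizontal distance between v_block and slot2 below 0.015 m) and angle between v_block's own z axis and vertical below 0.14 rad and linear speed of v_block below 0.02 m/s and z of tray in the frame of chest_front below -0.087 m and angle between tray's own z axis and vertical below 0.03 rad and z of each of flat_block, pin_block in the frame of tray below 0.0105 m); the arm keeps its last pose, push and grip.
It fails at once if the tray is lifted more than 8 mm off the drawer floor or tipped by more than 5 degrees (z of tray in the frame of chest_front above -0.082 m or angle between tray's own z axis and vertical above 0.09 rad).
It fails at once if one of the two other blocks is drawn up in its slot by more than 5 mm (z of any of flat_block, pin_block in the frame of tray above 0.013 m).
It fails at once if the bearing or the spanner is moved by more than 20 mm (distance of any of bearing, spanner from where it was at the start of the episode above 0.02 m).
It also fails if it takes over 54 s, if anything falls off the work surface, if the arm or the gripper's body presses on something with over 40 N, if the wrist force passes 120 N, or if a joint passes its speed limit or range.

## Working session

There is one attempt and no reset: what is moved stays moved. The work goes in short steps, Python scripts to look and compute and a tool call to move; the robot and the scene stay as the last step left them, time stands still between calls to the robot, and variables do not carry over. Pictures are saved under pics/ and viewed, at most 10 in all, crops included, and the job is handed in when it is done.

Besides the shell and the picture viewer there is one more tool, called as a command line: name --argument value ..., lists and objects as JSON in quotes. move_arm: Moves the arm, as the interface text tells. Its arguments: {"type":"object","properties":{"plan":{"type":"array","items":{"type":"number"}},"grip_force":{"type":"number"}},"required":["plan"]}

```bash
mkdir -p pics; cat > h.py <<'E'
from cell import env, optics, sign_off
import numpy as np, cv2
from scipy.spatial.transform import Rotation as R
def snap(n,f):
    c=optics.camera(n); cv2.imwrite(f'pics/{f}.png',cv2.cvtColor(c['color'],cv2.COLOR_RGB2BGR)); np.savez(f'pics/{f}.npz',**c); return c
def pt(c,u,v,k=1):
    z=c['z_map'][v-k:v+k+1,u-k:u+k+1]; z=np.median(z[z>0])
    p=np.array([(u-c['cx'])*z/c['fx'],(v-c['cy'])*z/c['fy'],z,1]); return (c['pose']@p)[:3].round(1)
def rot():
    q=env.read_state()['eef_rot']; return R.from_quat([q[1],q[2],q[3],q[0]]).as_matrix()
E
python3 - <<'E'
from h import *
for n in('scene','top'):
    c=snap(n,n+'0'); print(n,c['fx'],c['pose'].round(2).tolist())
s=env.read_state(); print(s); print(rot().round(3))
E
```

```text
scene 600.4809516007681 [[-0.85, 0.38, -0.36, 981.69], [0.53, 0.6, -0.6, 874.8], [-0.01, -0.7, -0.71, 943.5], [0.0, 0.0, 0.0, 1.0]]
top 612.8733739364096 [[-0.01, -0.98, 0.2, 313.34], [-1.0, 0.02, 0.01, 183.32], [-0.01, -0.19, -0.98, 1419.31], [0.0, 0.0, 0.0, 1.0]]
{'time_s': 0.1, 'qpos': array([ 9.15188615e-01,  2.59237445e-01,  1.53594596e+00, -7.59020434e-07,
        1.34798642e+00, -2.02805469e-01]), 'joint_velocities': array([ 8.52053927e-04,  8.87159758e-06, -2.56411916e-03, -2.89540289e-04,
        4.07397794e-04, -2.03911691e-04]), 'effort': array([ 3.21841202e-03, -4.46968818e+01, -2.91250885e+01, -4.82468240e-04,
        6.17261379e-03,  2.98302507e-05]), 'tcp_pos': array([240.32707966, 494.22791243, 241.58650012]), 'eef_rot': array([-3.27833226e-04,  2.24471796e-01,  9.74480267e-01, -7.17212400e-04]), 'contact_force': array([-0.40637547,  0.13354212, -0.31431628]), 'moment': array([-0.02296326,  0.00066724, -0.08532775]), 'grasp_force': 0.0, 'width': 0.9996846036187828}
[[-0.899  0.437 -0.001]
 [ 0.437  0.899 -0.001]
 [ 0.    -0.002 -1.   ]]
```

View pics/scene0.png

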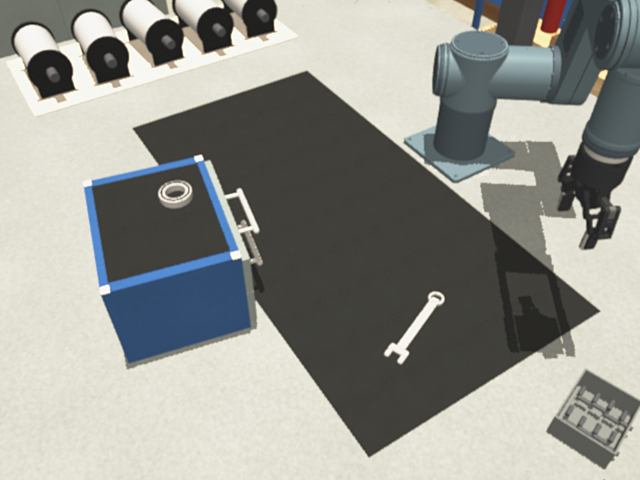

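View pics/top0.png

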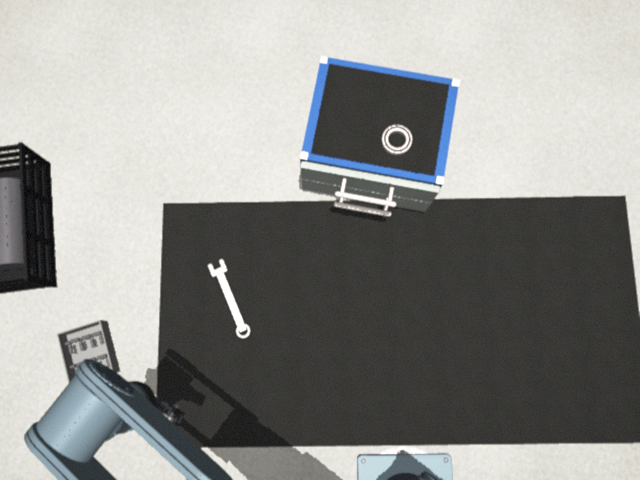

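The chest is at the top of the top view. Its front top corners are at about (304,157) and (440,181), and the upper handle bar runs from (336,189) to (395,204). The bearing is at (397,139) and the spanner at (230,298).

```bash
python3 - <<'E'
from h import *
c=dict(np.load('pics/top0.npz'))
for n,u,v in [('fl',304,156),('fr',440,181),('bl',323,61),('br',456,83),('hl',342,192),('hm',366,198),('hr',392,204),('bear',384,139)]: print(n,pt(c,u,v))
im=cv2.imread('pics/top0.png'); cv2.imwrite('pics/c1.png',cv2.resize(im[140:230,290:460],None,fx=4.5,fy=4.5,interpolation=cv2.INTER_CUBIC))
# chest top points: minAreaRect
v,u=np.mgrid[40:215,280:480]; z=c['z_map'][40:215,280:480]
P=np.stack([(u-c['cx'])*z/c['fx'],(v-c['cy'])*z/c['fy'],z,np.ones_like(z)],-1)@c['pose'].T
m=(z>0)&(abs(P[...,2]-200)<6)
print(m.sum(),cv2.minAreaRect(P[m][:,:2].astype(np.float32)), np.median(P[m][:,2]))
print(cv2.boxPoints(cv2.minAreaRect(P[m][:,:2].astype(np.float32))))
E
```

```text
fl [723.8 202.9 201.6]
fr [664.7 -75.7 203.2]
bl [935.9 159.7 202.8]
br [ 880.1 -121.6  202.3]
hl [654.6 124.1 166.8]
hm [640.8  73.9 166.2]
hr [627.1  19.6 165.3]
bear [753.1  37.1 215.1]
14445 ((800.1062622070312, 42.14923095703125), (302.3492431640625, 245.1222686767578), 78.32374572753906) 200.56350138596963
[[ 649.4864    -81.092995]
 [ 889.5363   -130.7012  ]
 [ 950.72614   165.39145 ]
 [ 710.6762    214.99966 ]]
```

View pics/c1.png

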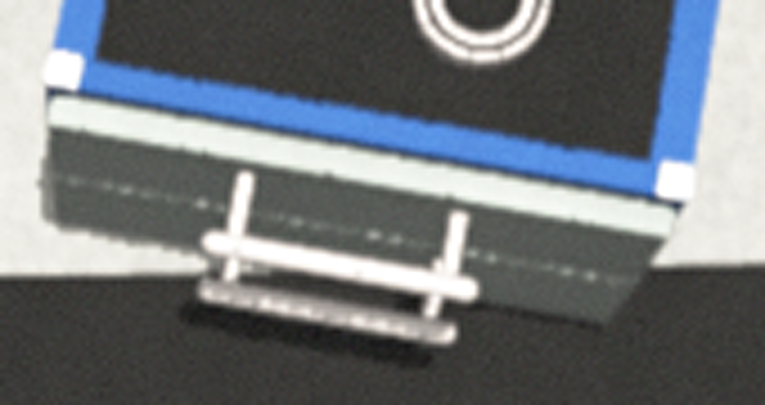

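The bar's ends are at about (336.7,194) and (395.6,204) in full-image pixels, and the chest yaw is about -11.8°. I'll fit the bar itself from the depth points.

```bash
python3 - <<'E'
from h import *
c=dict(np.load('pics/top0.npz'))
def ray(u,v,h):
    T=c['pose']; d=T[:3,:3]@[(u-c['cx'])/c['fx'],(v-c['cy'])/c['fy'],1]; o=T[:3,3]; return (o+d*(h-o[2])/d[2]).round(1)
a,b=ray(336.7,194,165),ray(395.6,204,165); print('bar',a,b,(a+b)/2,np.linalg.norm(a-b),np.degrees(np.arctan2(-(a-b)[0],(a-b)[1])))
for p in[(304,161),(442,187)]: print('edge',ray(*p,200))
v,u=np.mgrid[150:225,290:460]; z=c['z_map'][150:225,290:460]
P=np.stack([(u-c['cx'])*z/c['fx'],(v-c['cy'])*z/c['fy'],z,np.ones_like(z)],-1)@c['pose'].T
yw=np.radians(-11.8); ex=np.array([np.cos(yw),np.sin(yw)]); ey=np.array([-ex[1],ex[0]])
q=(P[...,:2]-[677.7,67.7]); X=q@ex; Y=q@ey
for lo,hi in[(195,206),(184,193),(160,170)]:
    m=(z>0)&(P[...,2]>lo)&(P[...,2]<hi)&(abs(Y)<160); print(lo,m.sum(),np.percentile(X[m],[2,10,50,90]).round(1),np.percentile(Y[m],[2,50,98]).round(1))
s=env.read_state(); T=rot(); print(np.degrees(np.arctan2(T[1,1],T[0,1])))
E
```

```text
bar [650.9 135.3 165. ] [627.1  12.  165. ] [639.    73.65 165.  ] 125.57599292858488 -10.925162603220757
edge [713.5 203.  200. ]
edge [652.8 -79.8 200. ]
195 3162 [11.1 14.6 33.7 62.7] [-146.   -39.8  137.4]
184 1003 [-4.4 -2.9  4.  10.8] [-141.4   -0.7  140.9]
160 559 [-44.1 -42.8 -33.6  -3.2] [-129.8    2.2  129.7]
64.05636623412818
```

move_arm --plan '[-542.5,-203.7,0,75.8,0.4,-542.5,-203.7,0,75.8,0.4,-542.5,-203.7,0,75.8,0.4,-542.5,-203.7,0,75.8,0.4,-542.5,-203.7,0,75.8,0.4,-542.5,-203.7,0,75.8,0.4,-542.5,-203.7,0,75.8,0.4,-542.5,-203.7,0,75.8,0.4,-542.5,-203.7,0,75.8,0.4,-542.5,-203.7,0,75.8,0.4,-542.5,-203.7,0,75.8,0.4,-542.5,-203.7,0,75.8,0.4]' --grip_force 60

```text
time_s: 1.6
tcp_pos: [638.2, 75.5, 242.2]
eef_rot: [-0.001, 0.775, 0.632, -0.0]
contact_force: [0.2, 0.7, -0.0]
width: 0.3
grasp_force: 0.0
```

```bash
python3 - <<'E'
from h import *
c=snap('scene','s1'); s=env.read_state(); print(s['tcp_pos'],s['width'],s['qpos'],s['contact_force']); T=rot();print(T.round(3),np.degrees(np.arctan2(T[1,1],T[0,1])))
im=cv2.imread('pics/s1.png'); cv2.imwrite('pics/c2.png',cv2.resize(im[60:340,90:350],None,fx=2.1,fy=2.1,interpolation=cv2.INTER_CUBIC))
E
```

```text
[638.1631487   75.76250317 242.42966831] 0.3038488437928256 [-5.53626697e-02  4.26272676e-01  1.29325974e+00  4.67807727e-04
  1.42278083e+00  1.47784620e-01] [-0.0946967   0.1081155   0.05260321]
[[ 0.202  0.979 -0.001]
 [ 0.979 -0.202  0.001]
 [ 0.    -0.001 -1.   ]] -11.643436865644466
```

View pics/c2.png

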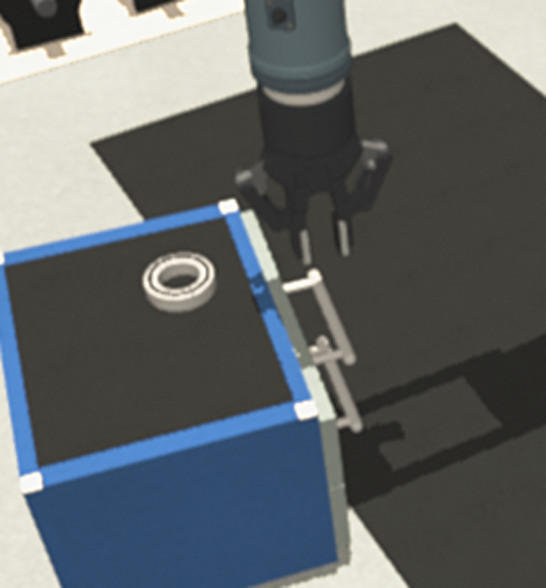

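The gripper is above the handle, with the fingers straddling the bar line. I'll descend and pinch.

move_arm --plan '[0,1,45,0,0.4,0,1,75,0,0.4,0,1,87,0,0.4,0,1,87,0,0.4,0,1,87,0,1,0,1,87,0,1,0,1,87,0,1,0,1,87,0,1,0,1,87,0,1]' --grip_force 60

```text
time_s: 2.78
tcp_pos: [638.9, 75.2, 156.7]
eef_rot: [-0.001, 0.775, 0.631, -0.0]
contact_force: [-7.2, 2.4, 6.6]
width: 0.103
grasp_force: 58.5
```

move_arm --plan '[0,-8,0,0,1,0,-22,0,0,1,0,-38,0,0,1,0,-54,0,0,1,0,-70,0,0,1,0,-86,0,0,1,0,-102,0,0,1,0,-118,0,0,1,0,-134,0,0,1,0,-148,0,0,1,0,-160,0,0,1,0,-167,0,0,1,0,-172,0,0,1,0,-172,0,0,1]'

```text
time_s: 4.53
tcp_pos: [471.7, 110.1, 156.6]
eef_rot: [0.0, 0.776, 0.631, 0.002]
contact_force: [1.2, 6.3, 5.4]
width: 0.102
grasp_force: 59.8
```

move_arm --plan '[0,0,0,0,0.4,0,0,0,0,0.4,0,0,0,0,0.4,0,0,-50,0,0.4,0,0,-100,0,0.4,-50,0,-120,-10,0.4,-110,0,-120,-20,0,-160,0,-120,-30,-0.5,-220,0,-120,-40,-1,-220,0,-120,-50,-1,-220,0,-120,-60,-1,-220,0,-120,-70,-1,-220,0,-120,-80,-1,-220,0,-120,-90,-1,-220,0,-120,-90,-1]'

```text
time_s: 6.4
tcp_pos: [426.8, -106.7, 274.9]
eef_rot: [-0.001, 0.103, 0.995, -0.0]
contact_force: [-0.8, -0.9, -0.7]
width: 1.0
grasp_force: 0.0
```

```bash
python3 - <<'E'
from h import *
s=env.read_state(); print(s['tcp_pos'],s['width'],s['qpos'])
c=snap('top','t2'); d=snap('scene','s2')
a=cv2.imread('pics/t2.png')[130:270,290:460]; b=cv2.imread('pics/s2.png')[120:320,160:330]
cv2.imwrite('pics/c3.png',np.hstack([cv2.resize(a,(480,395),interpolation=cv2.INTER_CUBIC),cv2.resize(b,(320,395),interpolation=cv2.INTER_CUBIC)]))
E
```

```text
[ 426.76758509 -106.70459037  274.86287917] 0.9998851350522996 [-4.99227738e-01  3.48379572e-02  1.72144294e+00 -4.96712458e-04
  1.38630147e+00 -1.86301425e+00]
```

View pics/c3.png

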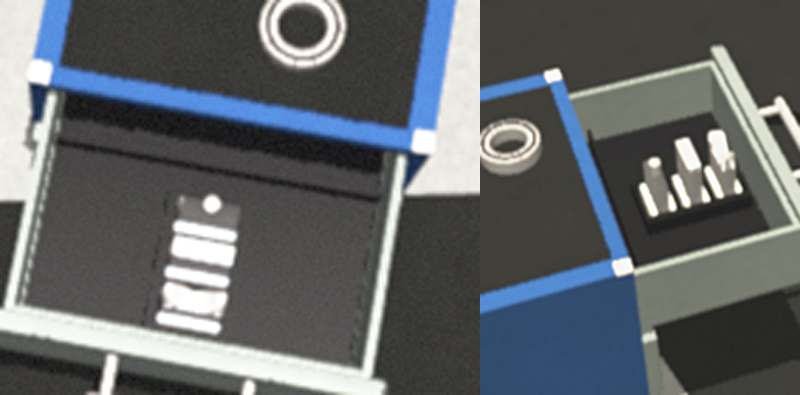

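The front block, nearest the handle, appears to have the notch. The pin block is at the rear and the flat one in the middle. I'll enlarge this to confirm.

```bash
python3 - <<'E'
from h import *
a=cv2.imread('pics/t2.png')[194:254,340:380]; b=cv2.imread('pics/s2.png')[180:240,235:300]
cv2.imwrite('pics/c4.png',np.hstack([cv2.resize(a,(380,570),interpolation=cv2.INTER_CUBIC),cv2.resize(b,(420,570),interpolation=cv2.INTER_CUBIC)]))
E
```

```text
(no output)
```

View pics/c4.png

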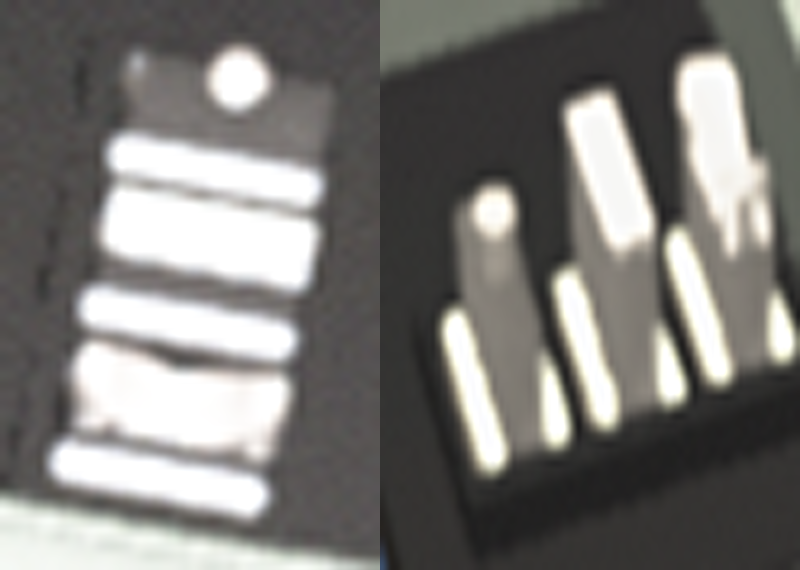

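The scene crop shows the V notch in the block nearest the drawer front, so the V block is in slot0. In the top picture the centre of the V block's top is at about (359.0,236.1) and the flat block's at (361.9,219.1). Both tops are at z = 180.

```bash
python3 - <<'E'
from h import *
def ray(c,u,v,h):
    T=c['pose']; d=T[:3,:3]@[(u-c['cx'])/c['fx'],(v-c['cy'])/c['fy'],1]; o=T[:3,3]; return (o+d*(h-o[2])/d[2]).round(1)
c=dict(np.load('pics/top0.npz')|{}) if 0 else dict(np.load('pics/t2.npz')); d=dict(np.load('pics/s2.npz'))
A=lambda x,y:(340+x/9.5,194+y/9.5)
B=lambda x,y:(235+(x-380)*65/420,180+y*60/570)
for n,p in[('Vc',(181,400)),('Vl',(75,387)),('Vr',(278,417)),('flat',(208,238)),('fl',(105,218)),('fr',(312,258)),('pin',(239,78))]: print(n,ray(c,*A(*p),180))
for n,p,h in[('flat',(610,170),180),('pin',(493,210),180),('flL',(588,97),180),('flR',(632,243),180),('Vl',(708,58),180)]: print('s',n,ray(d,*B(*p),h))
# cheeks (top at ~134+?)
for n,p in[('ch1',(160,478)),('ch2',(188,322)),('ch3',(215,170))]: print(n,ray(c,*A(*p),134), pt(c,*[int(round(t)) for t in A(*p)],0))
v,u=np.mgrid[194:254,335:385]; z=c['z_map'][194:254,335:385]
P=np.stack([(u-c['cx'])*z/c['fx'],(v-c['cy'])*z/c['fy'],z,np.ones_like(z)],-1)@c['pose'].T
m=(z>0)&(abs(P[...,2]-180)<6)&(P[...,0]>480)
yw=np.radians(-11.7); ex=np.array([np.cos(yw),np.sin(yw)]); ey=np.array([-ex[1],ex[0]])
Q=P[m][:,:2]; X=(Q-[473,110])@ex; Y=(Q-[473,110])@ey
for lo in range(30,170,8):
    k=(X>=lo)&(X<lo+8)
    if k.any(): print(lo,k.sum(),X[k].mean().round(1),Y[k].min().round(1),Y[k].max().round(1),P[m][k,2].mean().round(1))
E
```

```text
Vc [556.5  91.9 180. ]
Vl [559.8 114.8 180. ]
Vr [552.5  71.  180. ]
flat [592.4  85.  180. ]
fl [597.2 107.3 180. ]
fr [587.6  62.5 180. ]
pin [628.2  77.1 180. ]
s flat [593.3  90.3 180. ]
s pin [628.5  82.3 180. ]
s flL [587.8  66.9 180. ]
s flR [598.7 113.1 180. ]
s Vl [551.1  75.8 180. ]
ch1 [547.8  93.7 134. ] [547.7  93.6 138.1]
ch2 [583.4  86.4 134. ] [582.7  86.1 136.4]
ch3 [618.5  79.3 134. ] [619.3  78.1 129.5]
38 8 44.9 15.4 40.1 184.3
46 44 51.7 -20.9 43.7 180.4
54 53 55.6 -37.0 44.0 178.4
78 46 82.5 -20.8 22.3 179.2
86 51 89.9 -21.1 21.4 179.0
110 32 116.6 -20.8 21.9 179.6
118 75 121.9 -21.2 22.3 180.4
126 37 128.0 -20.8 21.7 179.4
150 15 155.1 -4.8 5.8 180.1
158 14 160.9 -4.4 4.5 180.3
```

move_arm --plan '[-20,55,20,0,-1,-40,110,35,0,-1,-65,170,35,0,-1,-87,223,35,0,-1,-87,223,35,0,-1,-87,223,80,0,-0.6,-87,223,110,0,-0.5,-87,223,122,0,-0.4,-87,223,122,0,-0.4,-87,223,122,0,-0.4]' --grip_force 20

```text
time_s: 7.75
tcp_pos: [558.6, 93.7, 154.8]
eef_rot: [0.001, 0.103, 0.995, 0.0]
contact_force: [-0.2, -0.6, -0.2]
width: 0.702
grasp_force: 0.0
```

```bash
python3 - <<'E'
from h import *
s=env.read_state(); print(s['tcp_pos'],s['width'],s['contact_force'],s['moment'])
d=snap('scene','s3')
b=cv2.imread('pics/s3.png')[150:260,200:330]
cv2.imwrite('pics/c5.png',cv2.resize(b,None,fx=5,fy=5,interpolation=cv2.INTER_CUBIC))
E
```

```text
[558.59540355  93.70557275 154.8122226 ] 0.7018515228756362 [-0.15264043 -0.56700255 -0.22618814] [0.04330753 0.02038028 0.00012972]
```

View pics/c5.png

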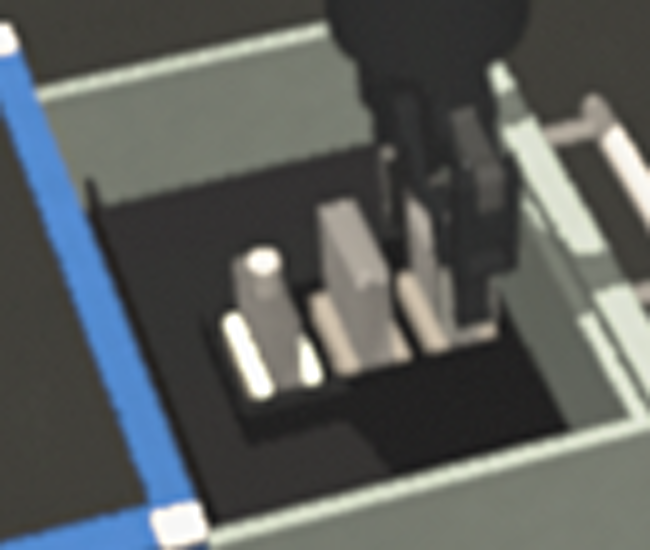

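The fingers straddle the front V block and clear the flat block. I'll close on it gently.

move_arm --plan '[0,0,3,0,-0.2,0,0,3,0,0.1,0,0,3,0,0.3,0,0,3,0,0.5,0,0,3,0,1,0,0,3,0,1]' --grip_force 25

```text
time_s: 8.55
tcp_pos: [558.6, 95.3, 151.3]
eef_rot: [0.001, 0.102, 0.995, 0.001]
contact_force: [1.2, 5.4, 3.7]
width: 0.513
grasp_force: 27.5
```

```bash
cat > st.py <<'E'
from h import *
s=env.read_state(); T=rot(); print(s['time_s'],'tcp',s['tcp_pos'].round(2),'F_tool',(T.T@s['contact_force']).round(1),'M',(T.T@s['moment']).round(2),'w',round(s['width']*85,2),'g',round(s['grasp_force'],1),'z',T[:,2].round(4))
E
python3 st.py
```

```text
8.55 tcp [558.57  95.26 151.29] F_tool [-0.1  5.5 -3.7] M [-0.81  0.    0.01] w 43.59 g 27.5 z [ 0.0027  0.0017 -1.    ]
```

move_arm --plan '[0,3,0,0,1,0,5,0,0,1,0,7,0,0,1,0,7,0,0,1]'

```text
time_s: 9.05
tcp_pos: [559.2, 97.8, 151.3]
eef_rot: [0.0, 0.103, 0.995, -0.003]
contact_force: [-2.8, -9.7, 7.2]
width: 0.515
grasp_force: 27.9
```

```bash
python3 st.py
```

```text
9.05 tcp [559.2   97.8  151.28] F_tool [  0.7 -10.1  -7.2] M [1.78 0.1  0.43] w 43.76 g 27.9 z [ 2.0e-04 -5.5e-03 -1.0e+00]
```

move_arm --plan '[0,3,-1,0,1,0,6,-2,0,1,0,8,-2,0,1,0,8,-2,0,1]'

```text
time_s: 9.55
tcp_pos: [559.1, 100.9, 151.7]
eef_rot: [-0.002, 0.102, 0.995, -0.007]
contact_force: [-4.9, -26.3, 1.4]
width: 0.511
grasp_force: 28.5
```

```bash
python3 st.py
```

```text
9.55 tcp [559.08 100.92 151.69] F_tool [ -0.6 -26.8  -1. ] M [ 4.72 -0.07  0.13] w 43.47 g 28.5 z [-0.0052 -0.0138 -0.9999]
```

```bash
cat > flow.py <<'E'
from h import *
import sys
d=snap('scene',sys.argv[1]); a=cv2.imread('pics/s3.png',0); b=cv2.imread(f'pics/{sys.argv[1]}.png',0)
P={'chest':(231,254),'pinTop':(252,202),'flatTop':(268,192),'flatTopR':(276,205),'flatFoot':(276,222),'tray':(252,229),'Vtop':(283,190),'Vlow':(287,204),'cheekF':(295,216)}
p=np.float32(list(P.values()))[:,None]
n,st,e=cv2.calcOpticalFlowPyrLK(a,b,p,None,winSize=(9,9),maxLevel=1)
# world shift along chest y per px
yw=np.radians(-11.7); ey=np.array([-np.sin(yw),np.cos(yw),0])
T=np.linalg.inv(d['pose'])
def pr(w): q=T[:3,:3]@w+T[:3,3]; return np.array([d['fx']*q[0]/q[2]+d['cx'],d['fy']*q[1]/q[2]+d['cy']])
o=np.array([590,90,170.]); J=np.c_[(pr(o+5*ey)-pr(o))/5,(pr(o+[0,0,5])-pr(o))/5]
for k,f in zip(P,(n-p)[:,0]): print(k,f.round(2),'dy,dz mm',np.linalg.solve(J,f).round(1))
E
python3 flow.py s4
```

```text
chest [ 0. -0.] dy,dz mm [0. 0.]
pinTop [0.47 0.54] dy,dz mm [3.2 1.3]
flatTop [0.62 0.63] dy,dz mm [4.3 1.9]
flatTopR [0.55 0.43] dy,dz mm [3.9 2.1]
flatFoot [0.24 0.67] dy,dz mm [ 1.4 -0.6]
tray [0.32 0.61] dy,dz mm [2.  0.1]
Vtop [1.05 3.28] dy,dz mm [ 6.  -3.5]
Vlow [0.47 1.96] dy,dz mm [ 2.4 -3. ]
cheekF [0.32 1.13] dy,dz mm [ 1.7 -1.5]
```

move_arm --plan '[0,0,2,0,1,0,0,4,0,1,0,0,4,0,1]'

```text
time_s: 9.98
tcp_pos: [561.9, 100.3, 151.5]
eef_rot: [0.002, 0.102, 0.995, -0.007]
contact_force: [-5.4, -27.5, 19.6]
width: 0.51
grasp_force: 30.2
```

```bash
python3 st.py; python3 flow.py s5
```

```text
9.975 tcp [561.93 100.34 151.53] F_tool [ -0.5 -28.3 -19.2] M [5.04 0.03 0.18] w 43.38 g 30.2 z [ 0.0028 -0.0145 -0.9999]
chest [-0.  0.] dy,dz mm [-0. -0.]
pinTop [-1.09  0.97] dy,dz mm [-8.7 -9.7]
flatTop [-0.94  0.93] dy,dz mm [-7.6 -8.7]
flatTopR [-1.    0.94] dy,dz mm [-8.  -9.1]
flatFoot [-1.06  0.99] dy,dz mm [-8.5 -9.6]
tray [-1.11  0.91] dy,dz mm [-8.9 -9.7]
Vtop [-0.33  3.53] dy,dz mm [ -4.5 -12.8]
Vlow [-0.85  2.2 ] dy,dz mm [ -7.6 -12. ]
cheekF [-1.31  1.58] dy,dz mm [-10.8 -13. ]
```

move_arm --plan '[0,-4,-1,0,1,0,-8,-2,0,1,0,-12,-2,0,1,0,-16,-2,0,1,0,-20,-2,0,1,0,-24,-1,0,1,0,-26,-1,0,1,0,-26,-1,0,1]'

```text
time_s: 11.02
tcp_pos: [558.3, 91.8, 151.7]
eef_rot: [0.004, 0.102, 0.995, 0.007]
contact_force: [5.7, 29.4, 8.0]
width: 0.509
grasp_force: 30.3
```

```bash
python3 st.py; python3 flow.py s6
```

```text
11.025 tcp [558.31  91.83 151.73] F_tool [ 0.3 30.  -7.5] M [-5.44  0.1  -0.13] w 43.24 g 30.3 z [ 0.0086  0.0141 -0.9999]
chest [0. 0.] dy,dz mm [0. 0.]
pinTop [-0.58 -0.25] dy,dz mm [-4.2 -2.8]
flatTop [-0.39 -0.42] dy,dz mm [-2.7 -1.1]
flatTopR [-0.68 -0.8 ] dy,dz mm [-4.6 -1.8]
flatFoot [-0.73 -0.42] dy,dz mm [-5.3 -3.3]
tray [-0.56 -0.44] dy,dz mm [-3.9 -2.1]
Vtop [-1.31 -0.86] dy,dz mm [-9.4 -5.6]
Vlow [-1.54 -1.47] dy,dz mm [-10.7  -5.1]
cheekF [-1.02 -0.75] dy,dz mm [-7.2 -4.1]
```

move_arm --plan '[0,4,-1,0,1,0,8,-2,0,1,0,12,-3,0,1,0,16,-3,0,1,0,20,-3,0,1,0,24,-3,0,1,0,26,-3,0,1,0,26,-3,0,1]'

```text
time_s: 12.08
tcp_pos: [558.8, 100.9, 151.9]
eef_rot: [-0.002, 0.103, 0.995, -0.007]
contact_force: [-6.4, -27.2, 6.0]
width: 0.508
grasp_force: 29.9
```

```bash
python3 st.py; python3 flow.py s7
```

```text
12.075 tcp [558.79 100.93 151.87] F_tool [  0.8 -28.   -5.6] M [4.96 0.09 0.11] w 43.21 g 29.9 z [-0.0059 -0.0133 -0.9999]
chest [-0.  0.] dy,dz mm [-0. -0.]
pinTop [0.66 0.6 ] dy,dz mm [4.6 2.3]
flatTop [0.68 0.58] dy,dz mm [4.8 2.4]
flatTopR [0.64 0.41] dy,dz mm [4.6 2.8]
flatFoot [0.61 0.62] dy,dz mm [4.2 1.9]
tray [0.63 0.67] dy,dz mm [4.4 1.9]
Vtop [0.96 2.83] dy,dz mm [ 5.6 -2.6]
Vlow [0.59 1.9 ] dy,dz mm [ 3.4 -2.1]
cheekF [0.74 1.01] dy,dz mm [5.  1.5]
```

move_arm --plan '[0,-4,-1,0,1,0,-8,-2,0,1,0,-12,-3,0,1,0,-16,-3,0,1,0,-20,-3,0,1,0,-24,-3,0,1,0,-26,-3,0,1]'

```text
time_s: 13.0
tcp_pos: [556.7, 91.7, 156.1]
eef_rot: [0.001, 0.103, 0.995, 0.008]
contact_force: [5.5, 32.1, -3.4]
width: 0.507
grasp_force: 30.7
```

```bash
python3 st.py
```

```text
13.0 tcp [556.74  91.71 156.06] F_tool [ 1.2 32.5  3.9] M [-5.57  0.32  0.04] w 43.06 g 30.7 z [ 0.0043  0.0149 -0.9999]
```

move_arm --plan '[0,4,0,0,1,0,8,-1,0,1,0,12,-1,0,1,0,16,-2,0,1,0,20,-2,0,1,0,24,-2,0,1,0,26,-2,0,1]'

```text
time_s: 13.88
tcp_pos: [559.1, 101.1, 157.1]
eef_rot: [-0.002, 0.102, 0.995, -0.007]
contact_force: [-7.1, -29.8, -1.3]
width: 0.509
grasp_force: 30.8
```

```bash
python3 st.py; python3 flow.py s8
```

```text
13.875 tcp [559.14 101.1  157.13] F_tool [  0.9 -30.6   1.8] M [5.5  0.29 0.03] w 43.3 g 30.8 z [-0.005  -0.0139 -0.9999]
chest [ 0. -0.] dy,dz mm [0. 0.]
pinTop [0.26 0.11] dy,dz mm [1.9 1.3]
flatTop [ 0.37 -0.05] dy,dz mm [2.8 2.5]
flatTopR [ 0.37 -0.33] dy,dz mm [3.  3.3]
flatFoot [ 0.41 -0.11] dy,dz mm [3.1 2.9]
tray [ 0.26 -0.09] dy,dz mm [2.  1.9]
Vtop [0.77 0.82] dy,dz mm [5.3 2.3]
Vlow [0.47 0.2 ] dy,dz mm [3.4 2.3]
cheekF [ 0.36 -0.15] dy,dz mm [2.8 2.7]
```

```bash
python3 - <<'E'
from h import *
f=lambda n:cv2.resize(cv2.imread(f'pics/{n}.png')[165:245,225:315],(400,356),interpolation=cv2.INTER_CUBIC)
cv2.imwrite('pics/c6.png',np.hstack([f('s7'),f('s8')]))
E
```

```text
(no output)
```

View pics/c6.png

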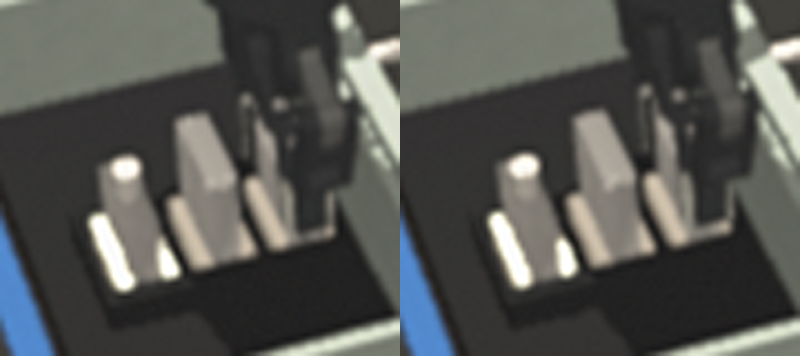

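move_arm --plan '[0,-4,0,0,1,0,-8,-1,0,1,0,-12,-2,0,1,0,-16,-2,0,1,0,-20,-2,0,1,0,-24,-2,0,1,0,-26,-2,0,1]'

```text
time_s: 14.8
tcp_pos: [557.6, 91.5, 160.9]
eef_rot: [0.003, 0.103, 0.995, 0.008]
contact_force: [4.9, 30.7, -4.3]
width: 0.513
grasp_force: 31.7
```

```bash
python3 st.py;  python3 flow.py s9
```

```text
14.8 tcp [557.62  91.48 160.89] F_tool [ 1.5 31.   4.8] M [-5.72  0.36  0.  ] w 43.64 g 31.7 z [ 0.0068  0.0146 -0.9999]
chest [0. 0.] dy,dz mm [ 0. -0.]
pinTop [-1.01 -1.68] dy,dz mm [-6.6 -1.2]
flatTop [-1.22 -2.1 ] dy,dz mm [-8.  -1.2]
flatTopR [-0.84 -2.23] dy,dz mm [-5.1  1.6]
flatFoot [-0.64 -2.15] dy,dz mm [-3.6  2.6]
tray [-0.63 -1.85] dy,dz mm [-3.7  1.7]
Vtop [-1.35 -4.83] dy,dz mm [-7.4  6.4]
Vlow [-1.54 -4.85] dy,dz mm [-8.8  5.2]
cheekF [-0.72 -3.25] dy,dz mm [-3.6  5.4]
```

move_arm --plan '[0,4,0,0,1,0,8,-1,0,1,0,12,-1,0,1,0,16,-2,0,1,0,20,-2,0,1,0,24,-2,0,1,0,26,-2,0,1]'

```text
time_s: 15.72
tcp_pos: [559.6, 101.0, 161.4]
eef_rot: [-0.001, 0.102, 0.995, -0.007]
contact_force: [-7.5, -29.9, -1.4]
width: 0.511
grasp_force: 31.4
```

```bash
python3 st.py; python3 flow.py s10
```

```text
15.725 tcp [559.63 100.99 161.38] F_tool [  1.3 -30.8   1.9] M [ 5.44  0.21 -0.06] w 43.42 g 31.4 z [-0.0039 -0.014  -0.9999]
chest [0. 0.] dy,dz mm [0. 0.]
pinTop [-0.41 -0.13] dy,dz mm [-3.  -2.1]
flatTop [-0.32 -0.58] dy,dz mm [-2.1 -0.2]
flatTopR [-0.21 -0.78] dy,dz mm [-1.2  1.1]
flatFoot [ 0.12 -0.63] dy,dz mm [1.3 2.7]
tray [ 0.09 -0.24] dy,dz mm [0.8 1.3]
Vtop [ 0.33 -1.12] dy,dz mm [3.2 5.5]
Vlow [ 0.1 -1.3] dy,dz mm [1.5 4.6]
cheekF [ 0.1  -1.11] dy,dz mm [1.4 4. ]
```

```bash
cat > hz.py <<'E'
from h import *
import sys
yw=np.radians(-11.7); ex=np.array([np.cos(yw),np.sin(yw)]); ey=np.array([-ex[1],ex[0]])
for n in sys.argv[1:]:
    c=dict(np.load(f'pics/{n}.npz')); v,u=np.mgrid[160:250,225:315]; z=c['z_map'][160:250,225:315]
    P=np.stack([(u-c['cx'])*z/c['fx'],(v-c['cy'])*z/c['fy'],z,np.ones_like(z)],-1)@c['pose'].T
    X=(P[...,:2]-[473,110])@ex; Y=(P[...,:2]-[473,110])@ey; H=P[...,2]; ok=z>0
    f=ok&(abs(X-122)<12)&(abs(Y-4)<32)&(H>168)&(H<200)
    A=np.c_[Y[f]-4,np.ones(f.sum())]; k,*_=np.linalg.lstsq(A,H[f],rcond=None)
    o=[]
    for y0,y1 in[(45,75),(75,105)]:  # tray base beside the block
        m=ok&(X>70)&(X<170)&(Y>y0)&(Y<y1)&(H<140); o.append((m.sum(),np.median(H[m]).round(1) if m.any() else None))
    print(n,f.sum(),'flat z90',np.percentile(H[f],90).round(1),'med',np.median(H[f]).round(1),'slope',k[0].round(3),'Yc',np.median(Y[f]).round(1),'base',o)
E
python3 hz.py s2 s3 s4 s5 s6 s7 s8 s9 s10
```

```text
s2 175 flat z90 183.2 med 180.9 slope -0.093 Yc 10.1 base [(np.int64(558), np.float64(119.9)), (np.int64(25), np.float64(121.5))]
s3 171 flat z90 183.3 med 181.3 slope -0.083 Yc 11.3 base [(np.int64(565), np.float64(120.1)), (np.int64(21), np.float64(121.4))]
s4 173 flat z90 183.9 med 180.8 slope -0.092 Yc 13.6 base [(np.int64(555), np.float64(119.9)), (np.int64(17), np.float64(121.1))]
s5 173 flat z90 183.6 med 181.0 slope -0.078 Yc 12.8 base [(np.int64(556), np.float64(119.8)), (np.int64(26), np.float64(121.5))]
s6 172 flat z90 183.7 med 181.0 slope -0.108 Yc 9.0 base [(np.int64(558), np.float64(119.9)), (np.int64(20), np.float64(121.2))]
s7 175 flat z90 183.4 med 180.8 slope -0.077 Yc 13.0 base [(np.int64(551), np.float64(119.8)), (np.int64(25), np.float64(121.4))]
s8 185 flat z90 185.3 med 182.8 slope -0.133 Yc 13.1 base [(np.int64(568), np.float64(121.9)), (np.int64(55), np.float64(122.4))]
s9 193 flat z90 187.6 med 184.6 slope -0.128 Yc 10.3 base [(np.int64(574), np.float64(124.1)), (np.int64(93), np.float64(125.1))]
s10 190 flat z90 186.6 med 183.7 slope -0.109 Yc 13.7 base [(np.int64(571), np.float64(123.4)), (np.int64(79), np.float64(124.2))]
```

The depth readings show the tray base about 3.5 mm up, so it is riding along with the block. I'll set it back down and then rock with smaller lifts.

move_arm --plan '[0,-5,1,0,1,0,-10,2,0,1,0,-13,3,0,1,0,-13,4.5,0,1,0,-13,4.5,0,1]'

```text
time_s: 16.4
tcp_pos: [558.4, 96.4, 157.2]
eef_rot: [0.0, 0.102, 0.995, 0.0]
contact_force: [0.0, 1.8, -3.3]
width: 0.513
grasp_force: 30.3
```

```bash
python3 st.py; python3 flow.py s11|tail -3; python3 hz.py s11
```

```text
16.4 tcp [558.4   96.43 157.15] F_tool [0.4 1.8 3.3] M [-0.28 -0.03 -0.28] w 43.61 g 30.3 z [ 9.e-04  0.e+00 -1.e+00]
Vtop [-0.26 -1.28] dy,dz mm [-1.2  2.3]
Vlow [-0.5  -1.37] dy,dz mm [-3.   1.1]
cheekF [-0.31 -0.99] dy,dz mm [-1.8  1.1]
s11 176 flat z90 183.1 med 180.5 slope -0.104 Yc 8.1 base [(np.int64(556), np.float64(120.0)), (np.int64(25), np.float64(120.7))]
```

move_arm --plan '[0,4,0,0,1,0,8,0,0,1,0,12,-0.5,0,1,0,16,-0.5,0,1,0,19,-0.5,0,1,0,19,-0.5,0,1]' --grip_force 20

```text
time_s: 17.2
tcp_pos: [560.4, 102.0, 158.1]
eef_rot: [-0.001, 0.102, 0.995, -0.011]
contact_force: [-10.5, -45.2, 7.4]
width: 0.511
grasp_force: 36.9
```

```bash
python3 st.py; python3 flow.py s12|tail -3; python3 hz.py s12
```

```text
17.2 tcp [560.4  101.99 158.06] F_tool [  1.1 -46.6  -6.3] M [ 8.14  0.08 -0.01] w 43.46 g 36.9 z [-0.0053 -0.0225 -0.9997]
Vtop [0.35 0.84] dy,dz mm [ 2.1 -0.4]
Vlow [0.1  0.54] dy,dz mm [ 0.5 -1. ]
cheekF [-0.09  0.71] dy,dz mm [-1.1 -2.8]
s12 171 flat z90 183.3 med 180.9 slope -0.092 Yc 11.2 base [(np.int64(561), np.float64(119.9)), (np.int64(21), np.float64(121.4))]
```

The wrist readings show the block reacting at the slot mouth while the pads hold its angle, so its lean is only the tool tilt of about 0.02 rad. I'll centre the tool, slacken the fingers slightly, and push with one finger so the block can lean.

move_arm --plan '[0,-6,0,0,1,0,-12,0,0,1,0,-19,0.5,0,1,0,-19,0.5,0,1,0,-19,0.5,0,-0.1,0,-19,0.5,0,-0.1,0,-19,-8,0,-0.1,0,-19,-8,0,-0.1]'

```text
time_s: 18.25
tcp_pos: [558.7, 96.0, 166.3]
eef_rot: [0.001, 0.102, 0.995, 0.0]
contact_force: [0.2, -0.2, 0.4]
width: 0.551
grasp_force: 0.0
```

```bash
python3 st.py; python3 flow.py s13|tail -3; python3 hz.py s13
```

```text
18.25 tcp [558.73  96.04 166.32] F_tool [-0.2 -0.2 -0.4] M [-0.05  0.02 -0.02] w 46.87 g 0.0 z [ 1.8e-03 -2.0e-04 -1.0e+00]
Vtop [-0.52 -4.69] dy,dz mm [-1.2 11.1]
Vlow [-0.56 -4.48] dy,dz mm [-1.7 10.2]
cheekF [-0.48 -1.28] dy,dz mm [-2.9  0.9]
s13 171 flat z90 183.4 med 181.2 slope -0.115 Yc 10.6 base [(np.int64(561), np.float64(119.9)), (np.int64(25), np.float64(121.4))]
```

move_arm --plan '[0,3,0,0,-0.1,0,6,0,0,-0.1,0,8,0,0,-0.1,0,10,0,0,-0.1,0,10,0,0,-0.1]'

```text
time_s: 18.92
tcp_pos: [559.5, 102.5, 165.4]
eef_rot: [-0.001, 0.102, 0.995, -0.003]
contact_force: [-3.3, -13.4, 4.9]
width: 0.55
grasp_force: 6.6
```

```bash
python3 st.py; python3 flow.py s14|tail -3; python3 hz.py s14
```

```text
18.925 tcp [559.47 102.47 165.44] F_tool [  0.5 -13.8  -4.8] M [2.31 0.14 0.1 ] w 46.73 g 6.6 z [-0.002  -0.0064 -1.    ]
Vtop [-0.1  -3.56] dy,dz mm [ 1.3 10.2]
Vlow [ 0.78 -1.97] dy,dz mm [ 7.  10.9]
cheekF [-0.06 -0.07] dy,dz mm [-0.4 -0.1]
s14 171 flat z90 183.2 med 180.8 slope -0.09 Yc 12.3 base [(np.int64(559), np.float64(119.9)), (np.int64(20), np.float64(120.3))]
```

move_arm --plan '[0,3,0,0,-0.1,0,6,0,0,-0.1,0,8,0,0,-0.1,0,8,0,0,-0.1]'

```text
time_s: 19.48
tcp_pos: [561.2, 104.5, 166.7]
eef_rot: [-0.0, 0.102, 0.995, -0.008]
contact_force: [-7.3, -32.0, 12.3]
width: 0.552
grasp_force: 16.9
```

```bash
python3 st.py; python3 flow.py s15|tail -3; python3 hz.py s15
```

```text
19.475 tcp [561.2  104.5  166.73] F_tool [  0.6 -33.  -11.8] M [5.9  0.16 0.07] w 46.92 g 16.9 z [-0.002  -0.0164 -0.9999]
Vtop [-0.31 -2.97] dy,dz mm [-0.7  7.1]
Vlow [ 0.56 -1.34] dy,dz mm [5.  7.6]
cheekF [-0.59  0.21] dy,dz mm [-4.6 -4.3]
s15 173 flat z90 183.5 med 180.9 slope -0.108 Yc 11.8 base [(np.int64(556), np.float64(120.0)), (np.int64(24), np.float64(121.2))]
```

```bash
python3 - <<'E'
from h import *
f=lambda n:cv2.resize(cv2.imread(f'pics/{n}.png')[170:235,258:318],(400,433),interpolation=cv2.INTER_CUBIC)
cv2.imwrite('pics/c7.png',np.hstack([f('s13'),f('s15')]))
E
```

```text
(no output)
```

View pics/c7.png

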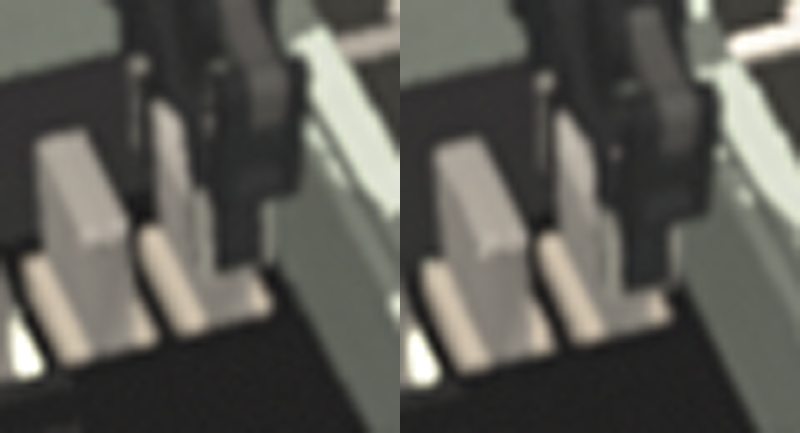

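move_arm --plan '[0,-8,0,0,-0.1,0,-12,-6,0,-0.1,0,-12,-12,0,-0.1,0,-6,-12,0,-0.1,0,-1,-12,0,-0.1,0,3,-12,0,-0.1,0,6,-12,0,-0.1,0,6,-12,0,-0.1]'

```text
time_s: 20.52
tcp_pos: [565.2, 111.9, 182.3]
eef_rot: [0.004, 0.102, 0.995, -0.007]
contact_force: [-5.9, -28.8, 26.3]
width: 0.554
grasp_force: 17.4
```

```bash
python3 st.py; python3 flow.py s16|tail -3; python3 hz.py s16
```

```text
20.525 tcp [565.15 111.89 182.31] F_tool [ -0.3 -29.8 -25.9] M [5.65 0.07 0.06] w 47.08 g 17.4 z [ 0.0063 -0.0154 -0.9999]
Vtop [ 0.49 -2.7 ] dy,dz mm [ 5.2 11.3]
Vlow [ 0.61 -5.85] dy,dz mm [ 7.9 21.6]
cheekF [-2.14  0.69] dy,dz mm [-16.5 -15.4]
s16 150 flat z90 183.4 med 181.3 slope -0.109 Yc 12.7 base [(np.int64(561), np.float64(120.0)), (np.int64(21), np.float64(121.2))]
```

The tool moved 15.9 mm at the higher contact, so the block is clearly leaning left. Now I'll push it the other way.

move_arm --plan '[0,-5,-1,0,-0.1,0,-10,-1,0,-0.1,0,-15,-1,0,-0.1,0,-20,-1,0,-0.1,0,-25,-1,0,-0.1,0,-30,-1,0,-0.1,0,-35,-1,0,-0.1,0,-38,-1,0,-0.1,0,-40,-1,0,-0.1]'

```text
time_s: 21.7
tcp_pos: [556.8, 86.5, 180.2]
eef_rot: [0.002, 0.102, 0.995, 0.005]
contact_force: [2.6, 18.5, 10.9]
width: 0.551
grasp_force: 10.2
```

```bash
python3 st.py; python3 flow.py s17|tail -3; python3 hz.py s17
```

```text
21.7 tcp [556.75  86.46 180.18] F_tool [  1.2  18.7 -10.7] M [-3.55  0.13 -0.1 ] w 46.86 g 10.2 z [ 0.0059  0.0097 -0.9999]
Vtop [-2.95 -8.1 ] dy,dz mm [-17.6   6.3]
Vlow [ 1.33 -1.51] dy,dz mm [10.9 12.9]
cheekF [ 4.62 -2.06] dy,dz mm [35.9 35.1]
s17 153 flat z90 183.6 med 181.3 slope -0.133 Yc 11.8 base [(np.int64(555), np.float64(120.0)), (np.int64(24), np.float64(120.9))]
```

Now it leans right, with the tool at y = 86.5. I'll return to centre, lower to the grip height and re-grip.

move_arm --plan '[0,6,0,0,-0.1,0,12,0,0,-0.2,0,16,0,0,-0.25,0,16,8,0,-0.25,0,16,16,0,-0.25,0,16,22,0,-0.25,0,16,22,0,-0.1,0,16,22,0,0.2,0,16,22,0,1,0,16,22,0,1,0,16,22,0,1]' --grip_force 40

```text
time_s: 23.12
tcp_pos: [557.5, 95.1, 155.7]
eef_rot: [-0.001, 0.102, 0.995, -0.001]
contact_force: [-0.9, -7.1, 3.0]
width: 0.509
grasp_force: 41.9
```

```bash
python3 st.py; python3 flow.py s18|tail -3; python3 hz.py s18
```

```text
23.125 tcp [557.52  95.12 155.71] F_tool [-0.6 -7.1 -3. ] M [1.36 0.07 0.1 ] w 43.3 g 41.9 z [-0.0017 -0.0016 -1.    ]
Vtop [-3.38 -6.37] dy,dz mm [-21.8  -1.7]
Vlow [-0.37 -1.29] dy,dz mm [-2.1  1.6]
cheekF [-2.42 -0.4 ] dy,dz mm [-18.  -13.9]
s18 140 flat z90 183.4 med 181.4 slope -0.133 Yc 12.1 base [(np.int64(564), np.float64(119.9)), (np.int64(20), np.float64(121.0))]
```

move_arm --plan '[0,5,-1,0,1,0,10,-2,0,1,0,12,-2,0,1,0,7,-2,0,1,0,2,-2.5,0,1,0,-3,-3,0,1,0,-8,-3.5,0,1,0,-12,-4,0,1,0,-7,-4,0,1,0,-2,-4,0,1,0,0,-4,0,1]'

```text
time_s: 24.55
tcp_pos: [557.4, 96.1, 159.7]
eef_rot: [-0.001, 0.102, 0.995, -0.0]
contact_force: [-1.1, -2.4, -7.0]
width: 0.512
grasp_force: 43.7
```

```bash
python3 st.py; python3 flow.py s19|tail -3; python3 hz.py s19
```

```text
24.55 tcp [557.41  96.13 159.68] F_tool [ 0.6 -2.6  7. ] M [0.3  0.19 0.38] w 43.54 g 43.7 z [-2.e-03 -4.e-04 -1.e+00]
Vtop [-3.16 -7.44] dy,dz mm [-19.6   3. ]
Vlow [-0.14 -2.47] dy,dz mm [0.4 6.7]
cheekF [-2.19 -0.51] dy,dz mm [-16.2 -12.1]
s19 139 flat z90 185.0 med 182.8 slope -0.126 Yc 13.8 base [(np.int64(565), np.float64(121.5)), (np.int64(45), np.float64(122.7))]
```

move_arm --plan '[0,-6,1.5,0,1,0,-12,1.5,0,1,0,-6,1,0,1,0,0,0.5,0,1,0,6,0,0,1,0,13,0,0,1,0,7,-0.5,0,1,0,0,-1,0,1,0,-6,-1.5,0,1,0,-13,-1.5,0,1,0,-7,-2,0,1,0,0,-2.5,0,1,0,7,-3,0,1,0,13,-3,0,1,0,6,-3,0,1,0,0,-2.5,0,1]'

```text
time_s: 26.6
tcp_pos: [558.0, 96.3, 162.8]
eef_rot: [-0.0, 0.102, 0.995, 0.001]
contact_force: [-0.1, 4.1, -6.4]
width: 0.505
grasp_force: 47.2
```

```bash
python3 st.py; python3 flow.py s20|tail -3; python3 hz.py s20
```

```text
26.6 tcp [558.05  96.3  162.82] F_tool [1.  4.  6.4] M [-1.23  0.14 -0.34] w 42.97 g 47.2 z [ 1.0e-04  1.3e-03 -1.0e+00]
Vtop [-3.43 -8.58] dy,dz mm [-20.9   4.8]
Vlow [-0.61 -4.18] dy,dz mm [-2.2  9. ]
cheekF [-2.79 -1.44] dy,dz mm [-20.2 -13. ]
s20 137 flat z90 185.1 med 182.5 slope -0.143 Yc 12.2 base [(np.int64(571), np.float64(121.4)), (np.int64(45), np.float64(122.3))]
```

move_arm --plan '[0,-6,1,0,1,0,-13,1,0,1,0,-6,0.5,0,1,0,0,0,0,1,0,6,-0.5,0,1,0,13,-1,0,1,0,7,-1.5,0,1,0,0,-2,0,1,0,-6,-2.5,0,1,0,-13,-3,0,1,0,-7,-3.5,0,1,0,0,-4,0,1,0,7,-4.5,0,1,0,13,-4.5,0,1,0,6,-4.5,0,1,0,0,-4,0,1]'

```text
time_s: 28.65
tcp_pos: [558.7, 98.2, 167.2]
eef_rot: [0.001, 0.103, 0.995, 0.003]
contact_force: [3.0, 17.4, -4.7]
width: 0.508
grasp_force: 48.3
```

```bash
python3 st.py; python3 flow.py s21|tail -3; python3 hz.py s21
```

```text
28.65 tcp [558.71  98.21 167.17] F_tool [ 0.6 17.6  4.8] M [-3.15  0.24 -0.22] w 43.16 g 48.3 z [ 0.002   0.0052 -1.    ]
Vtop [-3.33 -9.34] dy,dz mm [-19.8   7.7]
Vlow [-0.46 -5.2 ] dy,dz mm [-0.5 13. ]
cheekF [-3.04 -1.19] dy,dz mm [-22.2 -15.3]
s21 142 flat z90 184.9 med 182.9 slope -0.151 Yc 11.5 base [(np.int64(557), np.float64(121.6)), (np.int64(50), np.float64(122.2))]
```

move_arm --plan '[0,-6,1,0,1,0,-13,1,0,1,0,-6,0.5,0,1,0,0,0,0,1,0,6,-0.5,0,1,0,13,-1,0,1,0,7,-1.5,0,1,0,0,-2,0,1,0,-6,-2.5,0,1,0,-13,-3,0,1,0,-7,-3.5,0,1,0,0,-4,0,1,0,7,-4.5,0,1,0,10,-4.5,0,1,0,4,-4.5,0,1,0,-2,-4,0,1]'

```text
time_s: 30.7
tcp_pos: [557.5, 93.7, 170.7]
eef_rot: [-0.0, 0.102, 0.995, -0.0]
contact_force: [0.3, 0.0, -0.7]
width: 0.51
grasp_force: 48.6
```

```bash
python3 st.py; python3 flow.py s22|tail -3; python3 hz.py s22
```

```text
30.7 tcp [557.52  93.67 170.71] F_tool [-0.3  0.1  0.7] M [0.02 0.01 0.05] w 43.33 g 48.6 z [-2.e-04 -3.e-04 -1.e+00]
Vtop [ -4.17 -12.24] dy,dz mm [-24.4  11.4]
Vlow [-1.13 -7.78] dy,dz mm [-4.1 16.6]
cheekF [ 3.65 -2.28] dy,dz mm [28.7 29.7]
s22 141 flat z90 183.3 med 181.3 slope -0.146 Yc 11.4 base [(np.int64(548), np.float64(120.0)), (np.int64(25), np.float64(121.7))]
```

It's free: the wrist forces are near zero and the tray is back on the floor. I'll lift it to about a centimetre clear and look.

move_arm --plan '[0,1,-4,0,1,0,2,-8,0,1,0,2,-8,0,1,0,2,-8,0,1]'

```text
time_s: 31.25
tcp_pos: [558.1, 96.2, 178.9]
eef_rot: [0.0, 0.102, 0.995, 0.0]
contact_force: [-0.1, 0.3, -0.6]
width: 0.51
grasp_force: 48.6
```

```bash
python3 st.py; python3 flow.py s23|tail -1; python3 hz.py s23; python3 - <<'E'
from h import *
snap('top','t3')
a=cv2.imread('pics/s23.png')[165:245,225:325]
b=cv2.imread('pics/t3.png')[150:270,290:400]
cv2.imwrite('pics/c8.png',np.hstack([cv2.resize(a,(500,400),interpolation=cv2.INTER_CUBIC),cv2.resize(b,(300,400))]))
E
```

```text
31.25 tcp [558.09  96.17 178.86] F_tool [0.1 0.3 0.6] M [0.   0.   0.01] w 43.31 g 48.6 z [ 1.e-04  0.e+00 -1.e+00]
cheekF [ 3.69 -2.45] dy,dz mm [29.2 30.5]
s23 135 flat z90 183.5 med 181.4 slope -0.155 Yc 11.5 base [(np.int64(547), np.float64(120.0)), (np.int64(30), np.float64(121.3))]
```

View pics/c8.png

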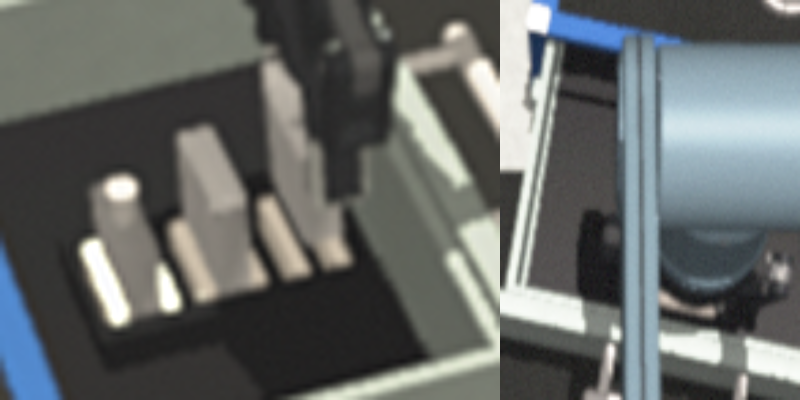

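The V block hangs upright over its empty front slot, with its top at about (268,62) in the crop and 28 mm above its seated height. The flat and pin blocks are seated, the tray is flat and the drawer is open. I'm handing in.

```bash
python3 -c "
from h import *
print(sign_off())"
```

```text
the job is handed in; nothing more can be done
None
```

I handed the job in with the drawer open and the V block held upright about a centimetre above its front slot; the tray and the other two blocks are down, and no verdict came back. I made the left and right leans by slackening the fingers and pushing with one at a time, inferring them from tool travel. While rocking, the tray rose up to about 4 mm and was set back down.

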